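Clear the plug cutter and start it with the key

TASK

Get the bench plug cutter going again: take the sanding block out of its catch tray and lay it flat in the middle of the cork mat, then push the ejector rod fully in and let it spring back, so that the jammed wooden core drops out flat into the tray. Only then turn the key on the key box clockwise all the way to start, hold it there for half a second, and let go so that it springs back to run by itself. Leave the glue bottle, glass jar and brush pot where they stand.

Things in the scene. Friction and masses are not known exactly. Their poses are not given: they have to be found in the camera images.
- cutter: plug cutter, fixed to the bench (place varies): dark base plate 140 (x) x 235 (y) x 6 mm; origin on the bench. A steel tube of 60 mm outside diameter lies along its y axis from y = -10 mm (open mouth) to y = +60 mm, bore 39 mm, axis 46 mm above the bench, highest point 76 mm. Before the mouth lies the catch tray: floor 6 mm above the bench, inside y from -12 to -145 mm and x from -61 to +61 mm, steel walls 5 mm thick with the rim 26 mm above the bench
- tray (a point): middle of the catch tray's floor, 6 mm above the bench; axes as the cutter's
- ejector (a joint): slide of the ejector rod in m: 0 = out (where its spring returns it when let go), 0.083 = fully pushed in (tip 19 mm beyond the tube's mouth). Pushed towards the cutter's -y against 4 N at first, 8 N at the end. Pushed in, the core may still lean on its tip; it drops flat when the rod springs back
- ejector_knob (a point): centre of the outer (+y) face of the ejector rod's black round knob, 46 mm above the bench; knob 44 mm diameter, 15 mm thick, axis along the cutter's y axis, moves with the rod. The rod of 14 mm diameter runs from it to the tube
- core_center (a point): centre of the loose wooden core, a cylinder 36 mm diameter, 60 mm long, axis along its y; it sits in the tube and shows 4 to 12 mm at the mouth. It cannot come out while the sanding block is in the tray. Lying in the tray its centre is 24 mm above the bench
- block_center (a point): centre of the loose cork sanding block, 62 (x) x 105 (y) x 31 mm (z); grasp its long sides, across x. It starts flat in the catch tray, long side along the cutter's y
- mat_top (a point): middle of the top of the cork mat, 120 (x) x 170 (y) x 4 mm, fixed to the bench (place varies)
- key_box: grey key box 112 x 112 mm at the foot, top 70 mm above the bench, fixed to the bench (place varies); origin on the bench below the key's axis, which is vertical; steel collar round the key, 48 mm diameter, top 80 mm above the bench
- key (a joint): turn of the key from off (0) to run (0.7 rad), clockwise seen from above; stays where it is left (friction 0.05 N m). Starts near off
- key_start (a joint): further clockwise turn of the key from run (0) to the stop at start (0.6 rad), against a return spring (0.12 N m at run, 0.24 N m at start). The key's whole turn is key + key_start, so 1.3 rad at start; the turn passes through run first, then meets the spring. Let go, it springs back to 0 while key stays at 0.7
- key_bow (a point): centre of the key's upright flat steel bow, on the turning axis, 112 mm above the bench; bow 56 (x) x 10 (y) x 44 mm (z); pinch its flat sides, across y. Axes turn with the key; at off the bow's x axis is the key box's x axis. Springing back it sweeps 21 mm to each side of the line it was held on, so open to 50 mm or more
- glue_bottle: upright glue bottle, 54 mm diameter, 158 mm high, loose, beside the key box; origin at its foot; bystander
- shavings_jar: glass jar, 64 mm diameter, 96 mm high, loose, beside the ejector rod on the far side from the robot; origin at its foot; bystander
- brush_pot: pot with brushes, 76 mm diameter, 220 mm high, loose, beside the mat; origin at its foot; bystander
There are look-alikes about, which are no part of the job. Of the things that look like the part that bears block_center, the larger one is meant.

How it is judged:
By the outcome, as a careful person would: the job done as asked, in the order asked, and still so for the second after the job is handed in, with the robot touching nothing.
It also fails if it takes over 67 s, if anything falls off the work surface, if the arm or the gripper's body presses on something with over 40 N, if the wrist force passes 120 N, or if a joint passes its speed limit or range.

ROBOT

A 6-joint arm with a two-finger parallel gripper is mounted at the origin on a cart in front of the work surface, level with it; the furniture and walls round the work are solid. World frame = base frame: x ahead of the robot, y to its left, z up, the work surface at z = 0. Lengths are in m, angles in rad, forces in N, time in s.
With the tool pointing down it reaches from about 0.425 to 0.95 m from the base axis. Payload 3.5 kg.
Tool frame: the origin (TCP) lies at the very end of the fingers, on their centre line; the grasp point (between the pads) lies 19 mm behind it (ctrl.grip_point_offset is the distance from the TCP to the grasp point, in m); z points along the fingers, y is the line along which they close (so a half turn about z gives the same grasp; the last joint's range is limited). The gripper opens to 85 mm and grips with 20 to 120 N. Pads are 22 mm wide; open, the fingers measure 114 mm over their backs; the gripper's body (76 mm by 85 mm) begins 54 mm behind the grasp point. The pads swing forward as they close: fully open they stand 13 mm farther back than shut.
Start: joints at [1.109, 0.286, 1.577, -0, 1.279, -0.15], TCP at [0.207, 0.642, 0.231] pointing down, gripper open.
Joint ranges: [-2.77, 2.77], [-0.9, 2.22], [0.21, 2.48], [-1.53, 4.67], [0.24, 2.81], [-2.84, 2.84]. Speed limits (rad/s): [2.79, 2.79, 3.14, 3.14, 3.14, 3.14].

INTERFACE

Orientations are given as a unit quaternion [x, y, z, w].
In Python, from plant import ctrl gives the robot as it stands. The module is installed in compiled form; this text tells all that it offers.
- The arm moves only by the shell command python3 -m pendant 'ROWS' [OPENING] [FORCE]. ROWS is JSON, a list of rows, each an object of numbers: "dx", "dy", "dz": the shift along the tool's x, y, z in cm; "twist": the turn about the tool's z in degrees. A call has 1 to 10 rows; each row is the pose to reach, as a shift and turn from the pose commanded when the call began, along the tool's axes at that moment; what a row does not reach only later rows make up. A row lasts 1/8 s, in which the tool goes at most 62.5 mm and 10.7 degrees, less where a joint would pass 70% of its speed; a pose out of reach is approached as far as the arm can. A call with a gripper value outside its range is refused whole. OPENING is the opening in per cent of the stroke, from 0 (shut) to 100 (fully open), set as the call begins (- or left out, the last holds). The fingers move at their own pace and stop on an object; FORCE is the grip in N (left out, the last holds). Time passes only in rows, so rows that repeat a pose let the fingers close. It gives the time, the measured TCP pose, the force, the opening and the grip force at its end, in the units of the state.
- ctrl.get_state(): the state, without advancing time (a new reading comes with each control period).
- ctrl.read_camera(name): name is "side" or "top"; returns a dict with "img" (400x640x3 uint8, red, green, blue), "depth" (400x640 float32, m along the optical axis (not along the pixel's ray), 0 where there is no reading), "camera_matrix" (3x3 intrinsics, pixels), "distortion" ([k1, k2, p1, p2, k3] as OpenCV has them; the pictures are not rectified), "xyz" and "rotation" of the camera in the world. Camera axes: x right, y up, looking along -z (the intrinsics and any distortion apply to the point x, -y, -z); pixel columns grow to the right and rows downward; lengths in m; the calibration is good to about 2 mm. A picture is of the moment at which its call begins.
- ctrl.sign_off(): hands the job in; it is judged then, once.
The state is a dict: "time": time; "qpos": joint angles; "dq": joint speeds; "joint_efforts": joint torques, N m; "eef_pos": TCP position; "tcp_rot": TCP orientation; "contact_force": force on the tool from outside, world axes, zero at the start; "wrist_torque": the same for the moment, N m; "opening": opening from 0.0 (shut) to 1.0 (fully open); "finger_force": force on a finger pad.
Only numpy, scipy, OpenCV 4.12 (cv2) and the standard library are available. Lean on these libraries where they do the work, as an engineer would, in place of code of your own. Each camera call takes 0.05 s, during which the arm holds its last target. There are 200 camera calls.

## Working session

There is one attempt and no reset: what is moved stays moved. The work goes in short steps, Python scripts to look and compute and a shell command to move; the robot and the scene stay as the last step left them, time stands still between calls to the robot, and variables do not carry over. Pictures are saved under pics/ and viewed, at most 10 in all, crops included, and the job is handed in when it is done.

```bash
mkdir -p pics; cat > h.py <<'E'
from plant import ctrl
import numpy as np, cv2
from scipy.spatial.transform import Rotation as R
def shot(n):
    c=ctrl.read_camera(n); c={k:(np.array(v) if k!='img' else v) for k,v in c.items()}
    r=c['rotation']
    if r.shape!=(3,3): c['rotation']=R.from_quat(r).as_matrix()
    return c
def rays(c,uv):
    p=cv2.undistortPoints(np.array(uv,float).reshape(-1,1,2),c['camera_matrix'],c['distortion']).reshape(-1,2)
    d=np.c_[p[:,0],-p[:,1],-np.ones(len(p))]
    return d@c['rotation'].T
def onz(c,uv,z):
    d=rays(c,uv); return c['xyz']+d*((z-c['xyz'][2])/d[:,2])[:,None]
def cloud(c):
    h,w=c['depth'].shape; v,u=np.mgrid[:h,:w]
    P=c['xyz']+rays(c,np.c_[u.ravel(),v.ravel()])*c['depth'].reshape(-1,1)
    P=P.reshape(h,w,3); P[c['depth']==0]=np.nan; return P
def proj(c,P):
    q=(np.atleast_2d(P)-c['xyz'])@c['rotation']; q=q*[1,-1,-1]
    return cv2.projectPoints(q,np.zeros(3),np.zeros(3),c['camera_matrix'],c['distortion'])[0].reshape(-1,2)
def save(c,f): cv2.imwrite('pics/'+f,cv2.cvtColor(c['img'],cv2.COLOR_RGB2BGR))
E
python3 - <<'E'
from h import *
for n in('top','side'):
    c=shot(n); save(c,n+'0.png'); print(n,c['xyz'],c['rotation'].round(3).tolist(),c['distortion'])
    np.savez(n+'0.npz',**c)
s=ctrl.get_state(); print(s, ctrl.grip_point_offset)
E
```

```text
top [0.44974503 0.10315375 1.09508734] [[-0.007, 0.994, -0.113], [-1.0, -0.009, -0.018], [-0.019, 0.113, 0.993]] [0.02862766 0.         0.         0.         0.        ]
side [ 0.30659961 -0.64441813  0.63210433] [[0.946, 0.197, -0.256], [-0.322, 0.522, -0.79], [-0.021, 0.83, 0.558]] [0.02562426 0.         0.         0.         0.        ]
{'time': 0.1, 'qpos': array([ 1.10900500e+00,  2.87112080e-01,  1.57805086e+00, -1.09890574e-05,
        1.27865521e+00, -1.50035107e-01]), 'dq': array([-0.00080448, -0.00351577, -0.00173055,  0.00150346,  0.00033699,
        0.0008301 ]), 'joint_efforts': array([ 5.86723741e-05, -4.07294869e+01, -2.93699098e+01, -1.83305483e-04,
        3.38269558e-03, -7.17167552e-07]), 'eef_pos': array([0.20676249, 0.6419057 , 0.23005122]), 'tcp_rot': array([ 1.55245957e-01,  9.87875222e-01, -1.06266863e-03, -3.30103650e-04]), 'contact_force': array([ 0.91022458, -0.13252111, -0.22538115]), 'wrist_torque': array([-0.00202522, -0.01531622,  0.00018846]), 'finger_force': 0.0, 'opening': 1.002031909791918} 0.0187
```

View pics/top0.png

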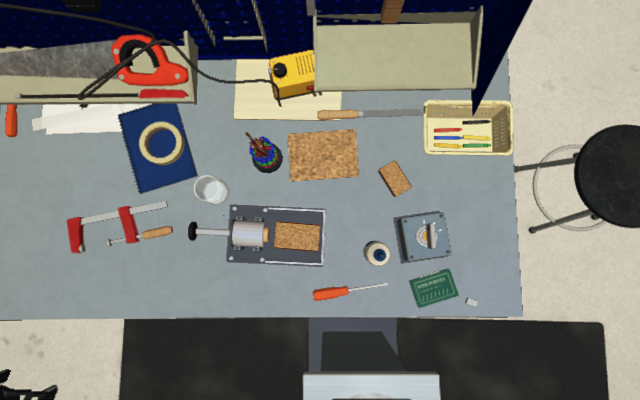

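View pics/side0.png

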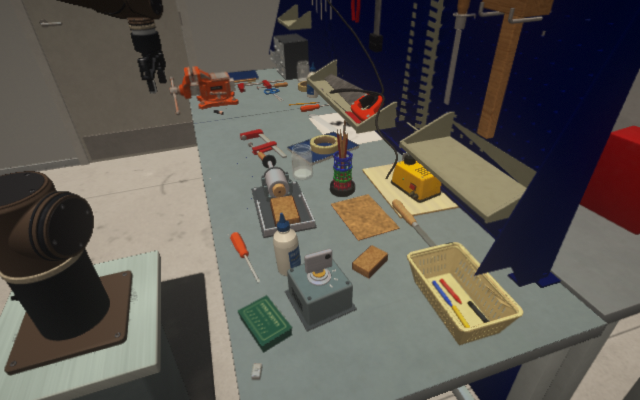

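The top view shows the cork block in the tray at about (298,236), the mat at (323,155), the cutter knob at (192,231) and the key box at (423,238). The bottle is at (377,253), the jar at (210,188) and the pot at (265,155). Two things look like the block: the one at (298,236) and a smaller cork piece at (395,178). The larger one, lying in the tray, fits the description. I'll confirm it in a crop.

```bash
python3 - <<'E'
from h import *
c=dict(np.load('top0.npz')); img=c['img']; P=cloud(c)
hsv=cv2.cvtColor(img,cv2.COLOR_RGB2HSV)
def comp(m,seed,name,z):
    m=cv2.morphologyEx(m.astype(np.uint8),cv2.MORPH_CLOSE,np.ones((3,3)))
    n,l,st,ce=cv2.connectedComponentsWithStats(m)
    k=l[seed[1],seed[0]]
    if k==0: print(name,'none',hsv[seed[1],seed[0]]);return
    cs=max(cv2.findContours((l==k).astype(np.uint8),0,2)[0],key=cv2.contourArea)
    W=onz(c,cs.reshape(-1,2),z)[:,:2]
    r=cv2.minAreaRect((W*1000).astype(np.float32))
    print(name,'area',st[k,4],'rect',np.round(r[0],1),np.round(r[1],1),round(r[2],1))
cork=(hsv[...,0]>5)&(hsv[...,0]<22)&(hsv[...,1]>90)&(hsv[...,2]>70)
comp(cork,(298,236),'block',.037); comp(cork,(323,155),'mat',.004); comp(cork,(395,178),'small',.03)
def zc(lo,hi,box,name):
    x0,x1,y0,y1=box; q=P[y0:y1,x0:x1].reshape(-1,3); q=q[(q[:,2]>lo)&(q[:,2]<hi)]
    r=cv2.minAreaRect((q[:,:2]*1000).astype(np.float32)); print(name,len(q),np.round(r[0],1),np.round(r[1],1),round(r[2],1),'z',np.median(q[:,2]).round(4),'mean',q.mean(0).round(4))
zc(.062,.074,(385,460,205,268),'boxtop')
zc(.076,.085,(385,460,205,268),'collar')
zc(.088,.145,(385,460,205,268),'bow')
zc(.018,.032,(222,330,200,270),'traywalls')
zc(.064,.08,(222,280,210,260),'tubetop')
zc(.03,.08,(180,202,215,245),'knob')
zc(.02,.2,(360,395,235,270),'bottle')
zc(.02,.2,(190,235,170,208),'jar')
zc(.03,.25,(240,287,130,178),'pot')
zc(.0015,.013,(222,330,200,270),'base')
cv2.imwrite('pics/crop1.png',cv2.resize(cv2.cvtColor(img[120:280,180:460],cv2.COLOR_RGB2BGR),None,fx=2.85,fy=2.85,interpolation=2))
E
```

```text
block area 1203 rect [472.3 170.4] [105.2  63.7] 84.9
mat area 3200 rect [673.5 107.8] [119.2 168.4] 3.6
small area 611 rect [609.3 -64.8] [76.6 46.6] 30.5
boxtop 1426 [ 469.4 -125.2] [ 99.8 102.4] 7.9 z 0.0711 mean [ 0.469  -0.123   0.0709]
collar 135 [ 470.9 -124.9] [83.4 88.5] 7.6 z 0.079 mean [ 0.4701 -0.1171  0.0797]
bow 268 [447.5 -81.3] [ 50.4 127.5] 26.8 z 0.1275 mean [ 0.461  -0.1038  0.1211]
traywalls 401 [478.8 232. ] [256.  137.2] 83.8 z 0.0272 mean [0.4743 0.1642 0.027 ]
tubetop 733 [478.3 280.1] [85.  73.5] 85.6 z 0.0738 mean [0.4789 0.2838 0.073 ]
knob 176 [487.  411.9] [34.8 33.9] 37.6 z 0.0599 mean [0.486  0.4087 0.0593]
bottle 513 [431.9 -10.8] [53.9 52.2] 46.7 z 0.1056 mean [ 0.4329 -0.0072  0.1066]
jar 571 [581.  371.1] [62.5 62.4] 22.9 z 0.0715 mean [0.5802 0.3691 0.0668]
pot 565 [664.8 245.6] [50.7 53.4] 30.1 z 0.1145 mean [0.6625 0.244  0.1112]
base 3802 [477.7 225.3] [263.6 168. ] 89.6 z 0.0066 mean [0.4765 0.2258 0.0063]
```

View pics/crop1.png

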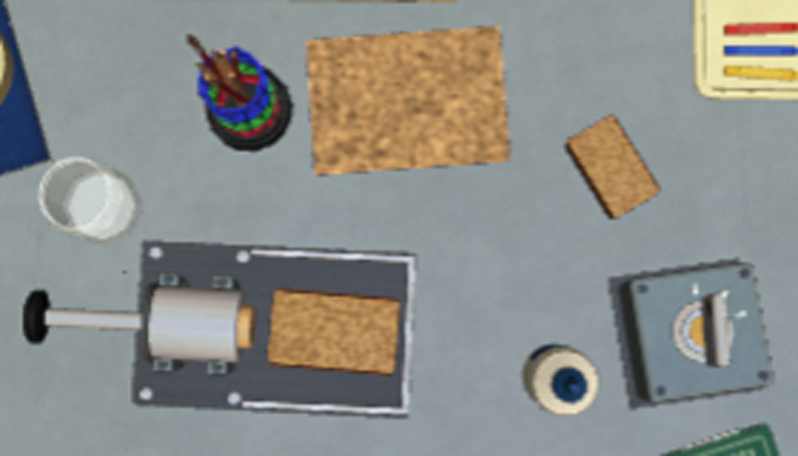

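The crop confirms it: the larger cork block lies in the tray at crop (333,332), and the loose one at (612,166) is the smaller look-alike. I'll move above the block.

```bash
python3 -m pendant '[{"dx":-39.75,"dy":-36.75,"dz":5,"twist":77},{"dx":-39.75,"dy":-36.75,"dz":5,"twist":77},{"dx":-39.75,"dy":-36.75,"dz":5,"twist":77},{"dx":-39.75,"dy":-36.75,"dz":5,"twist":77},{"dx":-39.75,"dy":-36.75,"dz":5,"twist":77},{"dx":-39.75,"dy":-36.75,"dz":5,"twist":77},{"dx":-39.75,"dy":-36.75,"dz":5,"twist":77},{"dx":-39.75,"dy":-36.75,"dz":5,"twist":77},{"dx":-39.75,"dy":-36.75,"dz":5,"twist":77},{"dx":-39.75,"dy":-36.75,"dz":5,"twist":77}]' 88
python3 -m pendant '[{},{}]'
cat >> h.py <<'E'
def togo(x,y,z,yang):
    "row to reach TCP x,y,z with tool-y at world angle yang (deg, mod 180)"
    s=ctrl.get_state(); M=R.from_quat(s['tcp_rot']).as_matrix()
    d=M.T@(np.array([x,y,z])-s['eef_pos'])*100; a=np.degrees(np.arctan2(M[1,1],M[0,1]))
    t=-((yang-a+90)%180-90); print('t',round(s['time'],2),'row',d.round(2),'twist',round(t,1),'yang',a.round(2),'tilt',M[:,2].round(3),'pos',s['eef_pos'].round(4),'F',s['contact_force'].round(1),'op',round(s['opening'],3),'ff',round(s['finger_force'],1),'q6',s['qpos'][5].round(2))
E
python3 - <<'E'
from h import *
togo(.4723,.1704,.007,-5)
c=shot('top');P=cloud(c)
def pl(z0,z1,b):
    q=P[b[2]:b[3],b[0]:b[1]].reshape(-1,3); return q[(q[:,2]>z0)&(q[:,2]<z1)]
q=pl(.076,.085,(385,460,205,268)); q=q[np.hypot(q[:,0]-.4694,q[:,1]+.125)<.035]
r=cv2.minAreaRect((q[:,:2]*1000).astype(np.float32));print('collar',len(q),r)
q=pl(.092,.14,(385,460,205,268)); q=q[np.hypot(q[:,0]-.4694,q[:,1]+.125)<.045]
r=cv2.minAreaRect((q[:,:2]*1000).astype(np.float32));print('bow',len(q),r,q[:,2].max())
t=q[q[:,2]>.126]; print('bowtop',len(t),t.mean(0),cv2.minAreaRect((t[:,:2]*1000).astype(np.float32)))
v=t[:,:2]-t[:,:2].mean(0);w=np.linalg.svd(v,full_matrices=False)[2][0];print(np.degrees(np.arctan2(w[1],w[0])))
E
```

```text
time: 1.35
eef_pos: [0.4733, 0.1683, 0.1806]
tcp_rot: [0.738, 0.675, -0.001, -0.0]
contact_force: [-0.5, 0.7, 0.1]
opening: 0.882
finger_force: 0.0
t 1.35 row [ 0.2  -0.1  17.36] twist -0.1 yang -5.14 tilt [-0.001 -0.    -1.   ] pos [0.4733 0.1683 0.1806] F [-0.5  0.7  0.1] op 0.882 ff 0.0 q6 0.23
collar 115 ((471.3611755371094, -127.40589904785156), (42.739898681640625, 46.71033477783203), 12.534427642822266)
bow 211 ((470.0115051269531, -125.79015350341797), (54.96965408325195, 10.686088562011719), 1.9456417560577393) 0.13970841157353242
bowtop 130 [ 0.46916622 -0.12509748  0.13410104] ((469.3362731933594, -125.81001281738281), (53.330047607421875, 10.587080955505371), 2.7761688232421875)
-178.70677825690996$[0]: bad value
```

```bash
python3 -m pendant '[{"dx":0.2,"dy":-0.1,"dz":6},{"dx":0.2,"dy":-0.1,"dz":12},{"dx":0.2,"dy":-0.1,"dz":15},{"dx":0.2,"dy":-0.1,"dz":17.2},{"dx":0.2,"dy":-0.1,"dz":17.2},{"dx":0.2,"dy":-0.1,"dz":17.2}]'
python3 -m pendant '[{"dz":0},{"dz":0},{"dz":0},{"dz":0},{"dz":0},{"dz":0}]' 50 50
python3 -c "
from h import *
togo(.4723,.1704,.15,-5)"
```

```text
t 1.4 row [ 0.06 -0.04  3.08] twist -0.0 yang -5.03 tilt [-0.001  0.    -1.   ] pos [0.4726 0.1697 0.1808] F [-0.7 -0.6 -0.2] op 0.878 ff 0.0 q6 0.23$[0]: bad value
$[0]: bad value
```

```bash
python3 -m pendant '[{"dx":0,"dy":0,"dz":6,"twist":0},{"dx":0,"dy":0,"dz":12,"twist":0},{"dx":0,"dy":0,"dz":15,"twist":0},{"dx":0,"dy":0,"dz":17.2,"twist":0},{"dx":0,"dy":0,"dz":17.2,"twist":0},{"dx":0,"dy":0,"dz":17.2,"twist":0}]' && python3 -m pendant '[{"dx":0,"dy":0,"dz":0,"twist":0},{"dx":0,"dy":0,"dz":0,"twist":0},{"dx":0,"dy":0,"dz":0,"twist":0},{"dx":0,"dy":0,"dz":0,"twist":0},{"dx":0,"dy":0,"dz":0,"twist":0},{"dx":0,"dy":0,"dz":0,"twist":0}]' 50 50
python3 -c "
from h import *
togo(.4723,.1704,.15,-5)"
```

```text
time: 2.15
eef_pos: [0.473, 0.1717, 0.0103]
tcp_rot: [0.736, 0.677, 0.001, 0.0]
contact_force: [-0.1, 0.0, 1.2]
opening: 0.881
finger_force: 0.0
time: 2.9
eef_pos: [0.4741, 0.1712, 0.0111]
tcp_rot: [0.736, 0.676, 0.001, 0.001]
contact_force: [-1.3, 2.9, 6.6]
opening: 0.72
finger_force: 56.9
t 2.9 row [ -0.08  -0.13 -13.89] twist 0.1 yang -4.86 tilt [ 0.003  0.001 -1.   ] pos [0.4741 0.1712 0.0111] F [-1.3  2.9  6.6] op 0.72 ff 56.9 q6 0.23
```

```bash
python3 -m pendant '[{"dx":0,"dy":0,"dz":-3,"twist":0},{"dx":0,"dy":0,"dz":-7,"twist":0},{"dx":0,"dy":0,"dz":-11,"twist":0},{"dx":0,"dy":0,"dz":-11,"twist":0}]'
python3 -c "
from h import *
togo(.6735,.1085,.0095,3.6)
c=dict(np.load('top0.npz'));P=cloud(c).reshape(-1,3);q=P[(P[:,2]>.15)&(P[:,1]>-.25)&(P[:,1]<.2)&(P[:,0]>.6)&(P[:,2]<.9)]
for lo in (.15,.25,.35,.5): 
  t=q[q[:,2]>lo]; print(lo,t[:,0].min() if len(t) else None)"
```

```text
time: 3.4
eef_pos: [0.4752, 0.171, 0.1231]
tcp_rot: [0.737, 0.676, 0.003, 0.002]
contact_force: [0.0, 0.4, -0.3]
opening: 0.72
finger_force: 56.2
t 3.4 row [-4.56 20.2  11.52] twist -8.5 yang -4.87 tilt [ 0.008  0.001 -1.   ] pos [0.4752 0.171  0.1231] F [ 0.   0.4 -0.3] op 0.72 ff 56.2 q6 0.23
0.15 0.7649160725629522
0.25 0.7987529372942017
0.35 0.8300861268854303
0.5 None
```

```bash
python3 -m pendant '[{"dx":-1.1,"dy":5,"dz":0,"twist":-2},{"dx":-2.3,"dy":10,"dz":0,"twist":-4},{"dx":-3.4,"dy":15,"dz":0,"twist":-6},{"dx":-4.5,"dy":20,"dz":0,"twist":-8.5},{"dx":-4.5,"dy":20.1,"dz":4,"twist":-8.5},{"dx":-4.5,"dy":20.1,"dz":8,"twist":-8.5},{"dx":-4.5,"dy":20.1,"dz":8,"twist":-8.5},{"dx":-4.5,"dy":20.1,"dz":8,"twist":-8.5}]'
python3 - <<'E'
from h import *
togo(.6735,.1085,.0095,3.6)
c=shot('side');save(c,'side1.png')
c=shot('top');save(c,'top1.png')
cv2.imwrite('pics/s1.png',cv2.imread('pics/side1.png')[100:300,180:460].repeat(2,0).repeat(2,1))
E
```

```text
time: 4.4
eef_pos: [0.6692, 0.1089, 0.0396]
tcp_rot: [0.684, 0.729, 0.0, 0.0]
contact_force: [0.8, 0.1, -0.8]
opening: 0.719
finger_force: 56.0
t 4.4 row [-0.06  0.42  3.01] twist 0.0 yang 3.64 tilt [ 0. -0. -1.] pos [0.6692 0.1089 0.0396] F [ 0.8  0.1 -0.8] op 0.719 ff 56.0 q6 -0.05
```

View pics/s1.png

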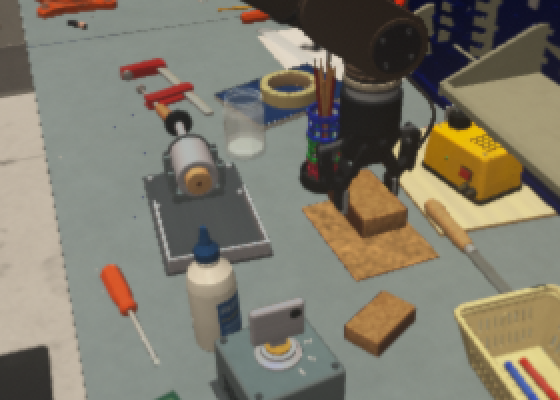

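The block is held level over the mat (crop 375,205), with the tray empty and the pot clear. I'll lower it, release it and lift away.

```bash
python3 -m pendant '[{"dx":0,"dy":0.4,"dz":1.5,"twist":0},{"dx":0,"dy":0.4,"dz":2.7,"twist":0},{"dx":0,"dy":0.4,"dz":3.0,"twist":0},{"dx":0,"dy":0.4,"dz":3.0,"twist":0}]' && python3 -m pendant '[{"dx":0,"dy":0,"dz":0,"twist":0},{"dx":0,"dy":0,"dz":0,"twist":0},{"dx":0,"dy":0,"dz":0,"twist":0},{"dx":0,"dy":0,"dz":-4,"twist":0},{"dx":0,"dy":0,"dz":-10,"twist":0},{"dx":0,"dy":0,"dz":-16,"twist":0},{"dx":0,"dy":0,"dz":-17,"twist":0}]' 90
python3 - <<'E'
from h import *
togo(.487,.47,.19,-4)
E
```

```text
time: 5.0
eef_pos: [0.6728, 0.1091, 0.0092]
tcp_rot: [0.684, 0.729, -0.0, -0.0]
contact_force: [-0.3, 0.2, 1.7]
opening: 0.719
finger_force: 56.5
time: 5.88
eef_pos: [0.6764, 0.1093, 0.1868]
tcp_rot: [0.684, 0.729, 0.004, 0.004]
contact_force: [0.8, 0.2, 0.1]
opening: 0.903
finger_force: 0.0
t 5.88 row [ 37.21 -16.61  -0.54] twist 7.6 yang 3.64 tilt [ 0.012  0.    -1.   ] pos [0.6764 0.1093 0.1868] F [0.8 0.2 0.1] op 0.903 ff 0.0 q6 -0.05
```

```bash
python3 -m pendant '[{"dx":0,"dy":-6,"dz":0,"twist":1},{"dx":0,"dy":-12,"dz":0,"twist":3},{"dx":5,"dy":-16.6,"dz":-0.5,"twist":5},{"dx":11,"dy":-16.6,"dz":-0.5,"twist":7.6},{"dx":11,"dy":-16.6,"dz":-0.5,"twist":7.6}]' 0
python3 - <<'E'
from h import *
togo(.487,.46,.19,-4)
c=shot('top');save(c,'top2.png')
hsv=cv2.cvtColor(c['img'],cv2.COLOR_RGB2HSV)
m=(hsv[...,0]>5)&(hsv[...,0]<22)&(hsv[...,1]>90)&(hsv[...,2]>70)
l=cv2.connectedComponents(m.astype(np.uint8))[1];k=l[150,323]
ks=[l[y,x] for x,y in((318,150),(323,150),(340,160)) if l[y,x]]
print(ks,proj(c,[.673,.109,.035]))
c=dict(np.load('top0.npz'));P=cloud(c)
d=c['img'][215:248,180:202].max(2)<45; v,u=np.nonzero(d); v+=215;u+=180; print('knob px',u.min(),u.max(),v.min(),v.max())
print(onz(c,[[u.min(),(v.min()+v.max())/2],[u.max(),(v.min()+v.max())/2]],.046).round(4))
a=P[200:262,70:225].reshape(-1,3); a=a[(a[:,2]>.006)&(a[:,1]>.42)]
for y in np.arange(.42,.62,.02):
    t=a[(a[:,1]>y)&(a[:,1]<y+.02)]
    if len(t): print(y.round(2),len(t),t[:,0].min().round(3),t[:,0].max().round(3),t[:,2].max().round(3))
im=cv2.imread('pics/top2.png')[110:270,90:350]; cv2.imwrite('pics/c2.png',cv2.resize(im,None,fx=3,fy=3,interpolation=2))
E
```

```text
time: 6.5
eef_pos: [0.4984, 0.2113, 0.1835]
tcp_rot: [0.729, 0.684, -0.0, -0.001]
contact_force: [0.0, -0.1, -0.9]
opening: -0.001
finger_force: 0.0
t 6.5 row [24.75 -2.74 -0.64] twist 0.3 yang -3.68 tilt [-0.001  0.    -1.   ] pos [0.4984 0.2113 0.1835] F [ 0.  -0.1 -0.9] op -0.001 ff 0.0 q6 0.28
[np.int32(53), np.int32(53), np.int32(53)] [[321.96784347 152.25745273]]
knob px 189 196 222 239
[[0.4868 0.4229 0.046 ]
 [0.4867 0.4065 0.046 ]]
0.42 6 0.417 0.516 0.064
0.44 6 0.422 0.546 0.007
0.46 29 0.439 0.551 0.023
0.48 112 0.418 0.561 0.025
0.5 135 0.439 0.558 0.025
0.52 121 0.439 0.559 0.026
0.54 105 0.442 0.557 0.026
0.56 293 0.43 0.552 0.026
0.58 203 0.428 0.549 0.027
0.6 77 0.462 0.546 0.025
```

View pics/c2.png

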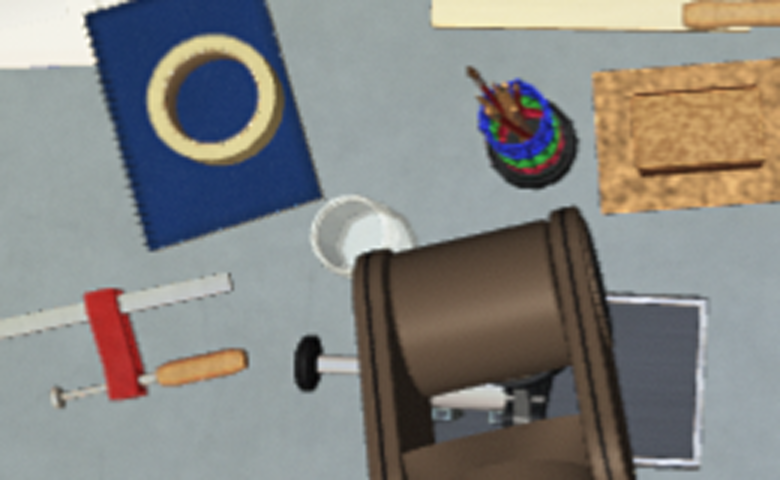

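The block sits in the middle of the mat (crop 700,130). The jar is beside the rod at crop (350,235), and a clamp handle behind the knob at (200,367) is only 27 mm high. Next I stage the closed fingers behind the knob.

```bash
python3 -m pendant '[{"dx":6,"dy":-1,"dz":0,"twist":0},{"dx":12,"dy":-2,"dz":0,"twist":0},{"dx":18,"dy":-2.7,"dz":0,"twist":0},{"dx":23.7,"dy":-2.7,"dz":0,"twist":0},{"dx":23.7,"dy":-2.7,"dz":0,"twist":0},{"dx":23.7,"dy":-2.7,"dz":5,"twist":0},{"dx":23.7,"dy":-2.7,"dz":10,"twist":0},{"dx":23.7,"dy":-2.7,"dz":14.7,"twist":0},{"dx":23.7,"dy":-2.7,"dz":14.7,"twist":0},{"dx":23.7,"dy":-2.7,"dz":14.7,"twist":0}]' 0
python3 - <<'E'
from h import *
togo(.4865,.433,.036,-3.7)
togo(.4815,.350,.036,-3.7)
E
```

```text
time: 7.8
eef_pos: [0.4915, 0.4462, 0.039]
tcp_rot: [0.732, 0.682, 0.001, 0.0]
contact_force: [0.3, -0.1, 0.6]
opening: -0.001
finger_force: 0.0
t 7.8 row [-1.35 -0.41  0.3 ] twist -0.3 yang -4.04 tilt [ 0.002  0.001 -1.   ] pos [0.4915 0.4462 0.039 ] F [ 0.3 -0.1  0.6] op -0.001 ff 0.0 q6 0.66
t 7.8 row [-9.67 -0.32  0.29] twist -0.3 yang -4.04 tilt [ 0.002  0.001 -1.   ] pos [0.4915 0.4462 0.039 ] F [ 0.3 -0.1  0.6] op -0.001 ff 0.0 q6 0.66
```

```bash
python3 -m pendant '[{"dx":-1,"dy":-0.4,"dz":0,"twist":0},{"dx":-2.5,"dy":-0.4,"dz":0,"twist":0},{"dx":-4,"dy":-0.4,"dz":0,"twist":0},{"dx":-5.5,"dy":-0.4,"dz":0,"twist":0},{"dx":-7,"dy":-0.4,"dz":0,"twist":0},{"dx":-8,"dy":-0.4,"dz":0,"twist":0},{"dx":-8.8,"dy":-0.4,"dz":0,"twist":0},{"dx":-8.8,"dy":-0.4,"dz":0,"twist":0}]'
python3 - <<'E'
from h import *
togo(.4815,.350,.036,-3.7)
E
```

```text
time: 8.8
eef_pos: [0.4821, 0.3606, 0.0404]
tcp_rot: [0.732, 0.682, 0.005, 0.0]
contact_force: [1.0, 6.2, 1.7]
opening: 0.002
finger_force: 3.2
t 8.8 row [-1.07  0.02  0.43] twist -0.3 yang -4.04 tilt [ 0.007  0.006 -1.   ] pos [0.4821 0.3606 0.0404] F [1.  6.2 1.7] op 0.002 ff 3.2 q6 0.54
```

```bash
python3 -m pendant '[{"dx":-0.5,"dy":0,"dz":0,"twist":0},{"dx":-1,"dy":0,"dz":0,"twist":0},{"dx":-1,"dy":0,"dz":0,"twist":0}]'
python3 -m pendant '[{"dx":-0.4,"dy":0,"dz":0,"twist":0},{"dx":-0.6,"dy":0,"dz":0,"twist":0},{"dx":-0.6,"dy":0,"dz":0,"twist":0}]'
```

```text
time: 9.18
eef_pos: [0.4815, 0.351, 0.0404]
tcp_rot: [0.731, 0.682, 0.005, 0.0]
contact_force: [2.4, 5.5, 1.0]
opening: -0.005
finger_force: 3.5
time: 9.55
eef_pos: [0.4815, 0.3484, 0.0406]
tcp_rot: [0.732, 0.681, 0.009, -0.002]
contact_force: [2.8, 17.3, -2.4]
opening: 0.002
finger_force: 8.9
```

Force has jumped to 17 N, so the rod is at its stop. I'll let it back out, lift, and look.

```bash
python3 -m pendant '[{"dx":-0.1,"dy":0,"dz":0,"twist":0},{"dx":-0.1,"dy":0,"dz":0,"twist":0},{"dx":3,"dy":0,"dz":0,"twist":0},{"dx":6,"dy":0.2,"dz":0,"twist":0},{"dx":9.8,"dy":0.4,"dz":0,"twist":0},{"dx":10.4,"dy":0.4,"dz":0,"twist":0},{"dx":10.4,"dy":0.4,"dz":-3,"twist":0},{"dx":10.4,"dy":0.4,"dz":-8,"twist":0},{"dx":10.4,"dy":0.4,"dz":-14,"twist":0},{"dx":10.4,"dy":0.4,"dz":-14,"twist":0}]'
python3 - <<'E'
from h import *
togo(.4695,-.1255,.19,92)
c=shot('top');save(c,'top3.png');s=shot('side');save(s,'side3.png')
a=cv2.imread('pics/top3.png')[170:280,170:340];b=cv2.imread('pics/side3.png')[130:240,230:400]
cv2.imwrite('pics/c3.png',np.hstack([cv2.resize(x,(400,260),interpolation=2) for x in(a,b)]))
P=cloud(c)
print('core top',P[225:250:4,275:322:6,2].round(3))
h=cv2.cvtColor(c['img'],cv2.COLOR_RGB2HSV)
m=((h[...,0]>5)&(h[...,0]<22)&(h[...,1]>90)&(h[...,2]>70)).astype(np.uint8)
# block on mat: high pixels
q=P[120:190,280:365].reshape(-1,3);q=q[(q[:,2]>.029)&(q[:,2]<.045)]
print('block',len(q),np.median(q[:,2]),cv2.minAreaRect((q[:,:2]*1000).astype(np.float32)))
E
```

```text
time: 10.8
eef_pos: [0.4932, 0.4474, 0.1857]
tcp_rot: [0.731, 0.682, 0.007, 0.001]
contact_force: [0.1, -0.5, 0.2]
opening: 0.001
finger_force: 0.0
t 10.8 row [-57.31   1.64  -0.85] twist 84.0 yang -4.0 tilt [ 0.012  0.007 -1.   ] pos [0.4932 0.4474 0.1857] F [ 0.1 -0.5  0.2] op 0.001 ff 0.0 q6 0.65
core top [[0.004 0.008 0.011 0.008 0.007 0.006 0.01  0.009]
 [0.037 0.032 0.034 0.036 0.01  0.006 0.006 0.008]
 [0.046 0.04  0.043 0.047 0.004 0.006 0.009 0.009]
 [0.04  0.043 0.044 0.042 0.006 0.012 0.009 0.005]
 [0.036 0.035 0.039 0.036 0.008 0.007 0.008 0.01 ]
 [0.008 0.01  0.009 0.011 0.011 0.008 0.007 0.009]
 [0.007 0.008 0.009 0.008 0.006 0.005 0.008 0.012]]
block 1135 0.037109995745413515 ((673.2513427734375, 109.06147766113281), (65.14778137207031, 104.95056915283203), 3.4530715942382812)
```

View pics/c3.png

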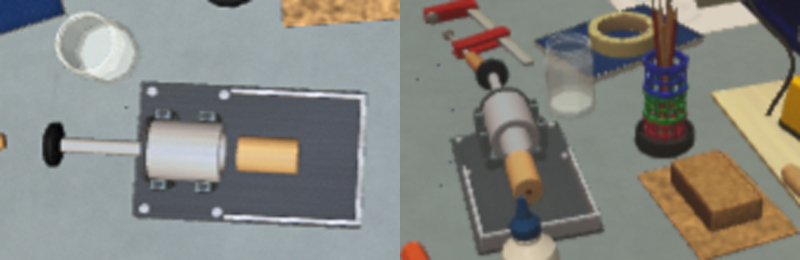

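The core lies flat in the tray (left crop 267,155; its top is level at about 43 mm) and the rod is out again. The block is flat at the middle of the mat. Now for the key.

```bash
python3 -m pendant '[{"dx":-5,"dy":0,"dz":-3,"twist":-9.6},{"dx":-11,"dy":0.2,"dz":-4,"twist":-19},{"dx":-17,"dy":0.4,"dz":-4,"twist":-29},{"dx":-23,"dy":0.6,"dz":-4,"twist":-39},{"dx":-29,"dy":0.8,"dz":-4,"twist":-49},{"dx":-35,"dy":1,"dz":-4,"twist":-59},{"dx":-41,"dy":1.2,"dz":-4,"twist":-69},{"dx":-47,"dy":1.4,"dz":-4,"twist":-79},{"dx":-52.5,"dy":1.6,"dz":-4,"twist":-89},{"dx":-57.3,"dy":1.6,"dz":-4,"twist":-96}]' 75 && python3 -m pendant '[{"dx":0,"dy":0,"dz":0,"twist":0},{"dx":0,"dy":0,"dz":0,"twist":0},{"dx":0,"dy":0,"dz":0,"twist":0}]'
python3 - <<'E'
from h import *
togo(.4695,-.1257,.095,92)
E
```

```text
time: 12.15
eef_pos: [0.4657, -0.1101, 0.2148]
tcp_rot: [-0.008, 1.0, 0.001, -0.002]
contact_force: [0.7, 0.4, -0.6]
opening: 0.748
finger_force: 0.0
time: 12.52
eef_pos: [0.4674, -0.1074, 0.2164]
tcp_rot: [-0.006, 1.0, 0.0, -0.001]
contact_force: [0.0, -0.8, -0.5]
opening: 0.749
finger_force: 0.0
t 12.53 row [-0.21 -1.84 12.14] twist -1.3 yang 90.73 tilt [-0.002  0.001 -1.   ] pos [ 0.4674 -0.1074  0.2164] F [ 0.  -0.8 -0.5] op 0.749 ff 0.0 q6 -2.02
```

```bash
python3 -m pendant '[{"dx":-0.2,"dy":-1.85,"dz":0,"twist":-1.3},{"dx":-0.2,"dy":-1.85,"dz":5,"twist":-1.3},{"dx":-0.2,"dy":-1.85,"dz":9,"twist":-1.3},{"dx":-0.2,"dy":-1.85,"dz":12,"twist":-1.3},{"dx":-0.2,"dy":-1.85,"dz":12.1,"twist":-1.3},{"dx":-0.2,"dy":-1.85,"dz":12.1,"twist":-1.3}]' && python3 -c "
from h import *
togo(.4695,-.1257,.095,92)
c=shot('side');P=proj(c,[.4695,-.1257,.112])[0].astype(int);print(P);save(c,'s4.png')
i=cv2.imread('pics/s4.png')[P[1]-75:P[1]+75,P[0]-100:P[0]+100];cv2.imwrite('pics/c4.png',cv2.resize(i,None,fx=3,fy=3,interpolation=2))"
```

```text
time: 13.28
eef_pos: [0.4709, -0.1268, 0.0975]
tcp_rot: [-0.018, 1.0, -0.0, 0.001]
contact_force: [-0.8, -0.4, 0.7]
opening: 0.748
finger_force: 0.0
t 13.28 row [0.14 0.12 0.25] twist 0.0 yang 92.04 tilt [ 0.001 -0.001 -1.   ] pos [ 0.4709 -0.1268  0.0975] F [-0.8 -0.4  0.7] op 0.748 ff 0.0 q6 -2.08
[318 260]
```

View pics/c4.png

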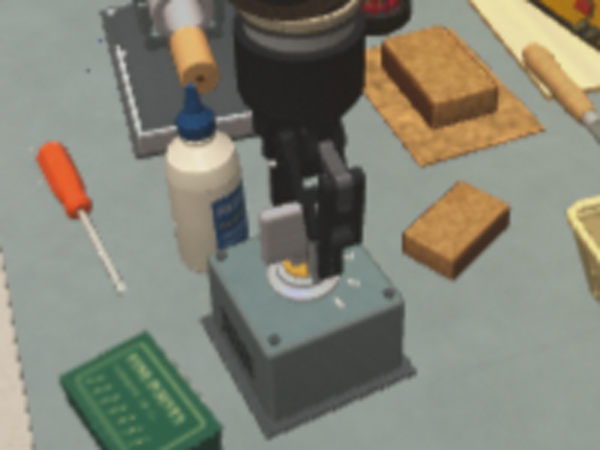

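The fingers straddle the bow (crop 300,230), clear of the bottle. I'll close on it.

```bash
python3 -m pendant '[{"dx":0.1,"dy":0.1,"dz":0.2,"twist":0},{"dx":0.1,"dy":0.1,"dz":0.2,"twist":0},{"dx":0.1,"dy":0.1,"dz":0.2,"twist":0},{"dx":0.1,"dy":0.1,"dz":0.2,"twist":0},{"dx":0.1,"dy":0.1,"dz":0.2,"twist":0},{"dx":0.1,"dy":0.1,"dz":0.2,"twist":0},{"dx":0.1,"dy":0.1,"dz":0.2,"twist":0}]' 0 80 && python3 -m pendant '[{"dx":0,"dy":0,"dz":0,"twist":8},{"dx":0,"dy":0,"dz":0,"twist":16},{"dx":0,"dy":0,"dz":0,"twist":24},{"dx":0,"dy":0,"dz":0,"twist":30},{"dx":0,"dy":0,"dz":0,"twist":30}]'
python3 -c "
from h import *
togo(.4695,-.1257,.095,23.4);print(ctrl.get_state()['wrist_torque'])"
```

```text
time: 14.2
eef_pos: [0.4693, -0.1261, 0.0949]
tcp_rot: [-0.017, 1.0, 0.0, 0.0]
contact_force: [-0.7, 3.2, 6.3]
opening: 0.104
finger_force: 78.5
time: 14.82
eef_pos: [0.4692, -0.1262, 0.0949]
tcp_rot: [0.243, 0.97, 0.0, 0.0]
contact_force: [-0.6, 2.6, 5.3]
opening: 0.105
finger_force: 78.6
t 14.82 row [ 0.    0.06 -0.01] twist 38.5 yang 61.93 tilt [ 0.  0. -1.] pos [ 0.4692 -0.1262  0.0949] F [-0.6  2.6  5.3] op 0.105 ff 78.6 q6 -1.55
[ 0.39803903  0.24164155 -0.07151492]
```

```bash
python3 -m pendant '[{"dx":0,"dy":0,"dz":0,"twist":8},{"dx":0,"dy":0,"dz":0,"twist":16},{"dx":0,"dy":0,"dz":0,"twist":24},{"dx":0,"dy":0,"dz":0,"twist":31},{"dx":0,"dy":0,"dz":0,"twist":36},{"dx":0,"dy":0,"dz":0,"twist":36}]'
python3 -c "
from h import *
togo(.4695,-.1257,.095,23.4);print(ctrl.get_state()['wrist_torque'])"
```

```text
time: 15.58
eef_pos: [0.4691, -0.1263, 0.0949]
tcp_rot: [0.53, 0.848, -0.0, -0.0]
contact_force: [-2.2, 2.0, 5.9]
opening: 0.107
finger_force: 78.6
t 15.57 row [ 0.04  0.06 -0.01] twist 2.6 yang 26.03 tilt [-0. -0. -1.] pos [ 0.4691 -0.1263  0.0949] F [-2.2  2.   5.9] op 0.107 ff 78.6 q6 -0.93
[0.39336325 0.34909685 0.28687658]
```

```bash
for i in 1; do python3 -m pendant '[{"dx":0,"dy":0,"dz":0,"twist":3},{"dx":0,"dy":0,"dz":0,"twist":3}]'; done
python3 -c "
from h import *
togo(.4695,-.1257,.095,23.4);print(ctrl.get_state()['wrist_torque'])"
python3 -m pendant '[{"dx":0,"dy":0,"dz":0,"twist":3},{"dx":0,"dy":0,"dz":0,"twist":3}]'
python3 -c "
from h import *
togo(.4695,-.1257,.095,23.4);print(ctrl.get_state()['wrist_torque'])"
```

```text
time: 15.82
eef_pos: [0.4691, -0.1264, 0.0949]
tcp_rot: [0.551, 0.834, -0.0, -0.0]
contact_force: [-1.9, 1.7, 6.7]
opening: 0.101
finger_force: 78.6
t 15.82 row [ 0.04  0.06 -0.01] twist -0.3 yang 23.11 tilt [-0.001 -0.001 -1.   ] pos [ 0.4691 -0.1264  0.0949] F [-1.9  1.7  6.7] op 0.101 ff 78.6 q6 -0.87
[0.38595894 0.25908364 0.39162591]
time: 16.08
eef_pos: [0.4691, -0.1264, 0.0949]
tcp_rot: [0.57, 0.822, -0.001, 0.0]
contact_force: [-0.2, 2.4, 5.0]
opening: 0.101
finger_force: 90.4
t 16.07 row [ 0.05  0.07 -0.01] twist -2.9 yang 20.49 tilt [-0.001 -0.002 -1.   ] pos [ 0.4691 -0.1264  0.0949] F [-0.2  2.4  5. ] op 0.101 ff 90.4 q6 -0.83
[0.59083563 0.19328693 1.67562183]
```

The torque jump to 1.7 N m shows the stop at start. I'll hold 0.75 s, release wide, then retreat upward.

```bash
python3 -m pendant '[{"dx":0,"dy":0,"dz":0,"twist":0},{"dx":0,"dy":0,"dz":0,"twist":0},{"dx":0,"dy":0,"dz":0,"twist":0},{"dx":0,"dy":0,"dz":0,"twist":0},{"dx":0,"dy":0,"dz":0,"twist":0},{"dx":0,"dy":0,"dz":0,"twist":0}]' && python3 -m pendant '[{"dx":0,"dy":0,"dz":0,"twist":0},{"dx":0,"dy":0,"dz":0,"twist":0},{"dx":0,"dy":0,"dz":0,"twist":0},{"dx":0,"dy":0,"dz":0,"twist":0},{"dx":0,"dy":0,"dz":0,"twist":0},{"dx":0,"dy":0,"dz":0,"twist":0},{"dx":0,"dy":0,"dz":0,"twist":0},{"dx":0,"dy":0,"dz":0,"twist":0}]' 80 && python3 -m pendant '[{"dx":0,"dy":0,"dz":-3,"twist":0},{"dx":0,"dy":0,"dz":-8,"twist":0},{"dx":0,"dy":0,"dz":-14,"twist":0},{"dx":0,"dy":0,"dz":-20,"twist":0},{"dx":0,"dy":0,"dz":-20,"twist":0}]' && python3 -m pendant '[{"dx":6,"dy":4,"dz":0,"twist":0},{"dx":12,"dy":8,"dz":0,"twist":0},{"dx":18,"dy":12,"dz":0,"twist":0},{"dx":18,"dy":12,"dz":0,"twist":0}]'
python3 - <<'E'
from h import *
togo(.4695,-.1257,.095,23.4)
c=shot('top');save(c,'top5.png');s=shot('side');save(s,'side5.png')
b=cv2.imread('pics/side5.png')[130:330,190:430];a=cv2.imread('pics/top5.png')[110:310,170:470]
cv2.imwrite('pics/c5.png',np.hstack([cv2.resize(a,(420,280)),cv2.resize(b,(336,280))]))
P=cloud(c);q=P[195:275,380:465].reshape(-1,3);q=q[(q[:,2]>.1)&(q[:,2]<.14)&(np.hypot(q[:,0]-.4694,q[:,1]+.125)<.045)]
print(len(q),cv2.minAreaRect((q[:,:2]*1000).astype(np.float32)) if len(q)>5 else '')
E
```

```text
time: 16.82
eef_pos: [0.4691, -0.1263, 0.0949]
tcp_rot: [0.57, 0.822, -0.001, 0.0]
contact_force: [-0.2, 3.0, 5.8]
opening: 0.106
finger_force: 90.2
time: 17.82
eef_pos: [0.469, -0.1263, 0.0944]
tcp_rot: [0.574, 0.819, -0.0, 0.0]
contact_force: [-0.3, 1.0, -0.6]
opening: 0.803
finger_force: 0.0
time: 18.45
eef_pos: [0.4716, -0.1275, 0.3013]
tcp_rot: [0.574, 0.819, 0.001, 0.006]
contact_force: [-0.8, -0.4, 0.1]
opening: 0.803
finger_force: 0.0
time: 18.95
eef_pos: [0.5199, 0.0868, 0.2929]
tcp_rot: [0.573, 0.82, -0.0, -0.001]
contact_force: [1.4, 0.1, -0.2]
opening: 0.8
finger_force: 0.0
t 18.95 row [-18.23 -12.01  19.79] twist -3.3 yang 20.14 tilt [-0.002  0.    -1.   ] pos [0.5199 0.0868 0.2929] F [ 1.4  0.1 -0.2] op 0.8 ff 0.0 q6 -0.38
186 ((469.3148193359375, -125.77787780761719), (10.514178276062012, 54.584716796875), 58.685997009277344)
```

View pics/c5.png

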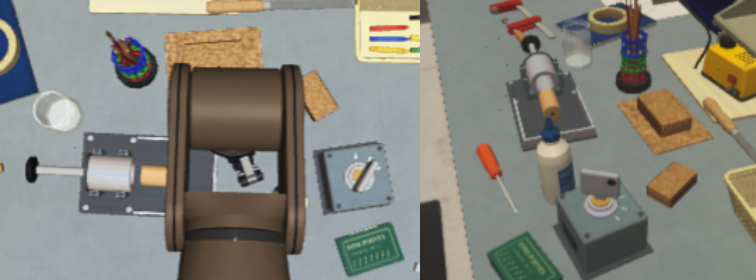

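The bow has sprung back to about -31°, which is 0.69 rad from off, so the key is at run. The core and block lie flat, and the jar, pot and bottle stand where they were. I'll hand it in.

```bash
python3 -c "
from plant import ctrl
print(ctrl.sign_off())"
```

```text
the job is handed in; nothing more can be done
None
```

The job is done and handed in at about 19 s: the block is flat in the middle of the mat, the core is flat in the tray, the key went to start and sprang back to run, and the bottle, jar and pot look unmoved in the last picture.

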